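# Spin the mill's wing nut down on its burr plate

### The job

The burr plate of the small green hand mill has been washed and laid back on its stud: tighten the brass wing nut, clockwise as seen from above, until it is fully home against the plate and will turn no further. Turn it only by pushing the wings round with the fingertips, stroke after stroke; do not pinch the nut or its wings. Leave the spice tin, the matchbox and the jar lid standing where they are, and take the hand clear at the end.

Things in the scene. Friction and masses are not known exactly. Their poses are not given: they have to be found in the camera images.
- mill_bed: green cast-iron bed of a small burr mill, cannot be shifted. Origin: on the nut's upright axis, at the stove top (z = 0). Its foot (14 mm high) reaches 59 mm to -x, 91 mm to +x, 56 mm to each side; on it a round pedestal of radius 50 mm with the black burr plate (76 mm across, its top 43 mm above the stove). A steel stud of radius 5 mm rises on the axis to 101 mm.
- steady_arm (a point): middle of the top of the green steady arm, 12 mm wide, 84 to 94 mm above the stove, from a pillar (20 x 26 mm, centre 78 mm along the bed's +x) straight to the stud's top (boss of radius 10 mm, 82 to 96 mm high). This point is 40 mm from the axis along the bed's +x. No finger passes under the arm: lift over it, or go back round. All other sides of the nut are open from above.
- wing_nut (a joint): turn of the wing nut in rad: 0 = loosest, growing clockwise seen from above, 7.2 = fully home on the plate (hard stop); starts at 0.3 to 2.4. At value q wing a points along the bed's +x turned clockwise by q, wing b opposite. It sinks 4 mm a turn, turns easily (about 1 N of push at the pads) and stays where it is left.
- nut_mid (a point): on the axis of the brass wing nut, 17.5 mm above its underside, level with the middle of the wings. 93 mm over its two wings; fully home they are 47 to 74 mm above the stove, at joint value 0 they are 4.6 mm higher. Wings 5 mm thick, 9.2 mm over the pads; hub radius 14 mm at the foot, 11 mm above.
- wing_a_push: round raised brass pad, 23 mm across and 2 mm proud, on the pushed face of wing a. Its origin is at the pad's centre on the wing, 33 mm from the nut's axis; pushing on this face, clockwise, tightens.
- wing_a_back: round raised brass pad, 23 mm across and 2 mm proud, on the other face of wing a. Its origin is at the pad's centre on the wing, 33 mm from the nut's axis; pushing here would loosen. Touching it together with wing_a_push counts as pinching.
- wing_b_push: round raised brass pad, 23 mm across and 2 mm proud, on the pushed face of wing b. Its origin is at the pad's centre on the wing, 33 mm from the nut's axis; pushing on this face, clockwise, tightens.
- wing_b_back: round raised brass pad, 23 mm across and 2 mm proud, on the other face of wing b. Its origin is at the pad's centre on the wing, 33 mm from the nut's axis; pushing here would loosen. Touching it together with wing_b_push counts as pinching.
- hub_flat_l: flat on one side of the nut's hub, 14 x 15 mm, its face 12.5 mm from the axis, on the side of wing_a_push; origin on the nut's axis at its mid height. Touching both flats at once counts as pinching.
- hub_flat_r: the like flat on the other side of the hub, on the side of wing_b_push
- spice_tin: loose round tin with a brown paper label and grey lid, 49 mm across, 72 mm tall, origin under its centre; to be left alone
- matchbox: loose closed tan matchbox lying flat, 36 x 56 x 16 mm, origin under its centre; to be left alone
- jar_lid: loose grey zinc jar lid, 63 mm across, 15 mm high, origin under its centre; to be left alone

How it is judged (in metres and radians):
At the end, for the whole second after the job is handed in: The wing nut is home: within 0.2 rad of its stop at 7.2 and at rest; the spice tin, matchbox and jar lid are at rest within 20 mm of where they stood (value of joint wing_nut above 7 rad and velocity of joint wing_nut between -0.05 and 0.05 rad/s and distance of each of spice_tin, matchbox, jar_lid from where it was at the start of the episode below 0.02 m and linear speed of each of spice_tin, matchbox, jar_lid below 0.02 m/s); the robot touches nothing.
It fails at once if the nut is pinched (both faces of one wing, or both flats of the hub, pressed by the fingers at once) ((contact force between the fingers and wing_a_push above 0.5 N and contact force between the fingers and wing_a_back above 0.5 N) or (contact force between the fingers and wing_b_push above 0.5 N and contact force between the fingers and wing_b_back above 0.5 N) or (contact force between the fingers and hub_flat_l above 0.5 N and contact force between the fingers and hub_flat_r above 0.5 N)).
It fails at once if the spice tin is pushed or lifted away by more than 20 mm (distance of spice_tin from where it was at the start of the episode above 0.02 m).
It fails at once if the matchbox is pushed or lifted away by more than 20 mm (distance of matchbox from where it was at the start of the episode above 0.02 m).
It fails at once if the jar lid is pushed or lifted away by more than 20 mm (distance of jar_lid from where it was at the start of the episode above 0.02 m).
It also fails if it takes over 51 s, if anything falls off the work surface, if the arm or the gripper's body presses on something with over 40 N, if the wrist force passes 120 N, or if a joint passes its speed limit or range.

### The arm

A 6-joint arm with a two-finger parallel gripper is mounted at the origin on a cart in front of the work surface, level with it; the furniture and walls round the work are solid. World frame = base frame: x ahead of the robot, y to its left, z up, the work surface at z = 0. Lengths are in mm, angles in rad, forces in N, time in s.
With the tool pointing down it reaches from about 300 to 775 mm from the base axis. Payload 14.6 kg.
Tool frame: the origin (TCP) lies at the very end of the fingers, on their centre line; the grasp point (between the pads) lies 19 mm behind it; z points along the fingers, y is the line along which they close (so a half turn about z gives the same grasp; the last joint's range is limited). The gripper opens to 94 mm and grips with 3 to 60 N. Pads are 16 mm wide; open, the fingers measure 119 mm over their backs; the gripper's body (75 mm by 177 mm) begins 78 mm behind the grasp point.
Start: joints at [-1.399, 0.3, 1.521, -0, 1.321, -0.067], TCP at [130.089, -534.384, 205.446] pointing down, gripper open.
Joint ranges: [-3.03, 3.03], [-0.79, 2.21], [0.23, 2.52], [-1.04, 4.18], [0, 3.07], [-2.55, 2.55]. Speed limits (rad/s): [2.22, 2.22, 2.57, 3.14, 3.14, 3.14].

### API

Orientations are given as [roll, pitch, yaw] about the fixed x, y, z axes, in that order (R = Rz(yaw) Ry(pitch) Rx(roll)).
In Python, from cell import manip, eyes, ticket gives the robot as it stands. The module is installed in compiled form; this text tells all that it offers.
- The arm moves only by the tool arm_command, never from a script. Its argument "plan" is a list of rows, each a list of 5 numbers: the opening, from -1 (shut) to 1 (fully open), then the shift along the tool's x, y, z in m, then the turn about the tool's z in rad. In form: [[jaw, dx, dy, dz, roll], ...]. A call has 1 to 20 rows; each row shifts and turns the commanded pose from where the row before left it, along the tool's axes as they then stand; what a row does not reach is not made up. A row lasts 1/8 s, in which the tool goes at most 62.5 mm and 10.7 degrees, less where a joint would pass 70% of its speed; a pose out of reach is approached as far as the arm can. A call is refused whole if a number of a shift passes 0.0625 or a number of a turn 0.188, either way. A call with a gripper value outside its range is refused whole. The fingers move at their own pace and stop on an object; "newtons" is the grip in N (left out, the last holds). Time passes only in rows, so rows that do not move let the fingers close. It gives the time, the measured TCP pose, the force, the opening and the grip force at its end, in the units of the state.
- manip.read_state(): the state, without advancing time (a new reading comes with each control period).
- eyes.camera(name): name is "side" or "top" or "wrist"; returns a dict with "img" (400x640x3 uint8, blue, green, red), "z_map" (400x640 float32, mm along the optical axis (not along the pixel's ray), 0 where there is no reading), "fx", "fy", "cx", "cy" (pixels), "eye" and "orientation" of the camera in the world. Camera axes: x right, y down, z forward; pixel columns grow to the right and rows downward; lengths in mm; the calibration is good to about 2 mm. A picture is of the moment at which its call begins.
- ticket.sign_off(): hands the job in; it is judged then, once.
The state is a dict: "clock": time; "joints": joint angles; "qd": joint speeds; "effort": joint torques, N m; "eef_pos": TCP position; "eef_rot": TCP orientation; "wrist_force": force on the tool from outside, world axes, zero at the start; "moment": the same for the moment, N m; "finger_gap": finger opening in mm; "finger_force": force on a finger pad.
Only numpy, scipy, OpenCV 4.12 (cv2) and the standard library are available. Lean on these libraries where they do the work, as an engineer would, in place of code of your own. Each camera call takes 0.05 s, during which the arm holds its last target. There are 200 camera calls.

## Working session

There is one attempt and no reset: what is moved stays moved. The work goes in short steps, Python scripts to look and compute and a tool call to move; the robot and the scene stay as the last step left them, time stands still between calls to the robot, and variables do not carry over. Pictures are saved under pics/ and viewed, at most 10 in all, crops included, and the job is handed in when it is done.

Besides the shell and the picture viewer there is one more tool, called after ">>>" as a command line: name --pt "numbers of a row" for each row, then --argument value for the rest. arm_command: Moves the arm, as the interface text tells. Its arguments: {"type":"object","properties":{"plan":{"type":"array"},"newtons":{"type":"number"}},"required":["plan"]}

```bash
mkdir -p pics
python3 - <<'E'
from cell import manip, eyes
import cv2
print(manip.read_state())
for n in("top","side"):
    c=eyes.camera(n); cv2.imwrite(f"pics/{n}0.png",c["img"]); import numpy as np; np.savez(f"{n}0.npz",**c)
    print(n,[c[k] for k in("fx","fy","cx","cy","eye","orientation")])
E
```

```text
{'clock': 0.0, 'joints': array([-1.39862388e+00,  3.00477051e-01,  1.52159268e+00,  1.90155633e-05,
        1.32070318e+00, -6.66223749e-02]), 'qd': array([ 0.00247014,  0.00178297,  0.00028382, -0.00128029,  0.00086533,
        0.00083385]), 'effort': array([ 1.16898968e-04, -5.31804264e+01, -3.52738667e+01,  7.08943186e-02,
        2.44784314e-02, -5.78338904e-05]), 'eef_pos': array([ 130.03641341, -534.13018982,  204.87816052]), 'eef_rot': array([-3.14041624e+00, -9.69511913e-05,  2.38790043e-01]), 'wrist_force': array([ 3.17012214e-04, -4.40127274e-01,  5.33558479e-01]), 'moment': array([-0.01695431, -0.0322071 ,  0.02406474]), 'finger_force': 0.0, 'finger_gap': 93.73521353485117}
top [497.4509931885554, 497.4509931885554, 319.46005256762135, 203.86570016772933, array([ 458.3078877 ,   17.62995186, 1212.30534478]), array([-3.10341003,  0.01011617, -1.58118446])]
side [369.0151277944487, 369.0151277944487, 317.5130803312839, 197.1791769738681, array([ 644.84501327, -656.91362117,  565.75966367]), array([-2.18389666,  0.01575586,  0.20012145])]
```

View pics/top0.png

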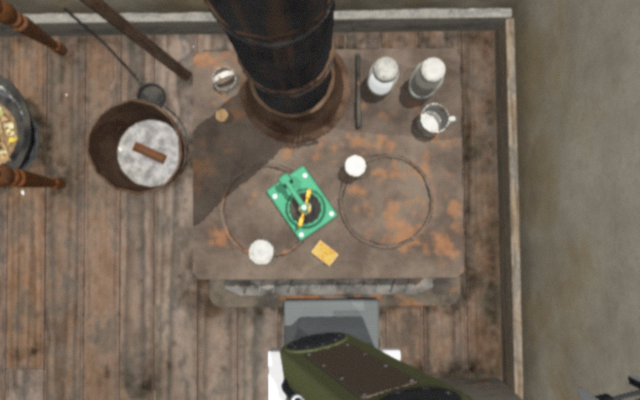

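View pics/side0.png

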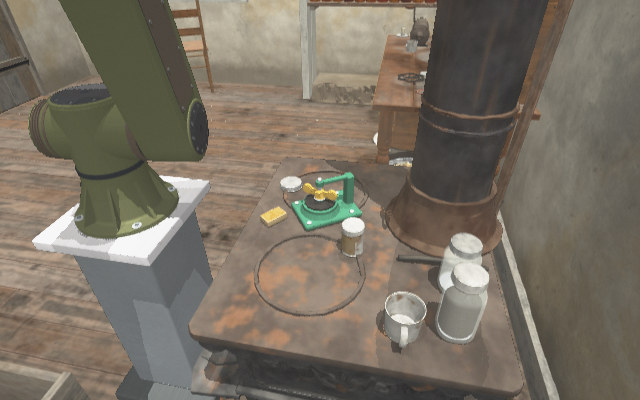

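The top view shows the mill at about (303,205), with its arm going up-left to the pillar at about (285,178). The spice tin is at (355,166), the matchbox at (324,252), and the jar lid at (261,251). The brass wings run from about (308,192) to (301,222).

```bash
cat > h.py <<'E'
import numpy as np, cv2
from scipy.spatial.transform import Rotation as R
def world(c,uv,z=None,depth=None):
    uv=np.atleast_2d(np.asarray(uv,float)); Rm=R.from_euler('xyz',c["orientation"]).as_matrix()
    d=np.c_[(uv[:,0]-c["cx"])/c["fx"],(uv[:,1]-c["cy"])/c["fy"],np.ones(len(uv))]@Rm.T
    s=depth if depth is not None else (z-c["eye"][2])/d[:,2]
    return c["eye"]+d*np.reshape(s,(-1,1))
def pts(c,m):
    v,u=np.nonzero(m&(c["z_map"]>0)); return world(c,np.c_[u,v],depth=c["z_map"][v,u])
E
python3 - <<'E'
from h import *
c=dict(np.load("top0.npz")); im=c["img"]; hsv=cv2.cvtColor(im,cv2.COLOR_BGR2HSV)
P=np.zeros((400,640,3)); vv,uu=np.mgrid[:400,:640]
P=world(c,np.c_[uu.ravel(),vv.ravel()],depth=c["z_map"].ravel()).reshape(400,640,3)
box=np.zeros((400,640),bool); box[150:270,240:380]=1
g=box&(hsv[...,0]>65)&(hsv[...,0]<95)&(hsv[...,1]>120)
foot=g&(P[...,2]<35)&(P[...,2]>5)
# foot outline: outer contour hull of all green cast to z=14
cn=np.argwhere(foot)[:,::-1].astype(np.float32)
w=world(c,cn,z=14)[:,:2].astype(np.float32)
print("foot rect",cv2.minAreaRect(w))
arm=g&(P[...,2]>75); a=P[arm]; print("arm n",len(a),a.mean(0),cv2.minAreaRect(a[:,:2].astype(np.float32)))
br=np.zeros_like(box);br[180:235,280:325]=1
br&=(hsv[...,0]>15)&(hsv[...,0]<35)&(hsv[...,1]>120)
b=P[br]; print("brass n",len(b),b.mean(0),"z",np.percentile(b[:,2],[5,50,95]))
bw=world(c,np.argwhere(br)[:,::-1],z=72)[:,:2]; print(cv2.minAreaRect(bw.astype(np.float32)))
for n,(u,v) in dict(tin=(355,166),match=(324,252),lid=(261,251)).items():
    q=P[v-20:v+20,u-20:u+20].reshape(-1,3); q=q[(q[:,2]>9)&(q[:,2]<90)]; print(n,np.median(q,0),cv2.minEnclosingCircle(q[:,:2].astype(np.float32)))
cv2.imwrite("pics/crop0.png",cv2.resize(im[160:260,240:370],None,fx=6,fy=6,interpolation=cv2.INTER_CUBIC))
E
```

```text
foot rect ((505.09051513671875, 74.58761596679688), (133.97247314453125, 100.26563262939453), 35.94391632080078)
arm n 21 [539.30267058  94.01396089  93.59607539] ((533.8023071289062, 94.97848510742188), (58.60401153564453, 21.663305282592773), 20.898117065429688)
brass n 137 [492.60253026  63.23644041  83.7642149 ] z [41.0675541  72.66088938 80.67517325]
((493.1851806640625, 61.152976989746094), (18.74478530883789, 87.93245697021484), 73.83609008789062)
tin [588.05038544 -51.88287753  71.90576588] ((585.5460205078125, -58.87591552734375), 40.28942108154297)
match [388.81969612  21.72526374  16.3753938 ] ((399.3200378417969, 34.720191955566406), 49.618019104003906)
lid [391.83064727 171.16417943  15.02448032] ((390.7352294921875, 179.90777587890625), 38.200252532958984)
```

View pics/crop0.png

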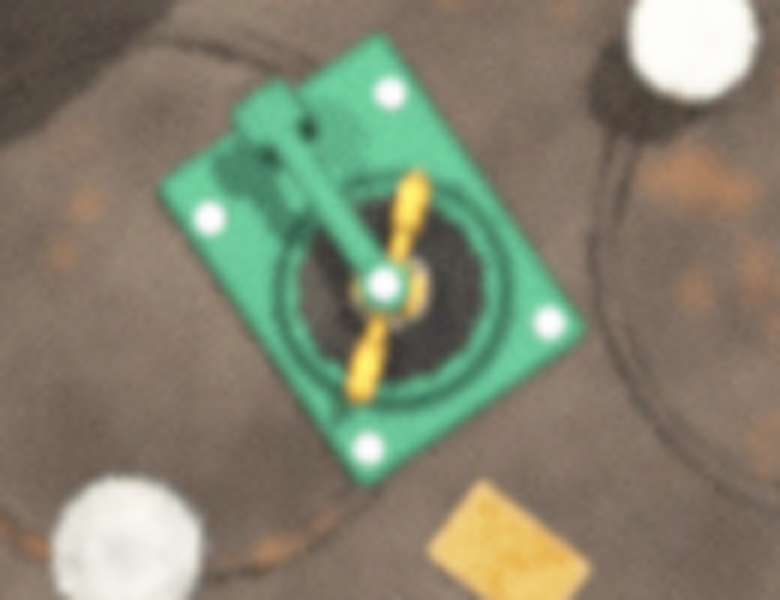

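The crop (6x, origin 240,160) shows the foot corners at (380,35), (583,330), (367,487) and (160,187). The stud top is at (383,285), the wing tips at (418,172) and (358,402), and the pillar at (265,112). The upper-right wing is roughly 48° clockwise of the arm, so q is about 0.84.

Run:
```python
from h import *
c=dict(np.load("top0.npz"))
f=lambda p:np.array([240,160])+(np.array(p,float)+.5)/6-.5
F=world(c,f([(380,35),(583,330),(367,487),(160,187)]),z=14)[:,:2]
print("sides",[np.linalg.norm(F[i]-F[i-1]).round(1) for i in range(4)])
ex=(F[0]+F[3]-F[1]-F[2]);ex/=np.linalg.norm(ex);b=np.degrees(np.arctan2(ex[1],ex[0]))
print("axis from foot",F.mean(0)-16*ex,"beta",b)
s=world(c,f([(383,285)]),z=101)[0];p=world(c,f([(265,112)]),z=94)[0]
print("axis from stud",s,"pillar",p,np.linalg.norm(p-s),np.degrees(np.arctan2(*(p-s)[1::-1])))
W=world(c,f([(418,172),(358,402)]),z=72);d=W[0]-W[1]
w=np.degrees(np.arctan2(d[1],d[0]));print("wings mid",W.mean(0),np.linalg.norm(d),w,"q",np.radians(b-w))
```

```text
sides [np.float64(107.7), np.float64(144.3), np.float64(107.1), np.float64(146.6)]
axis from foot [493.95555474  63.28073583] beta 34.01030725366985
axis from stud [494.06502968  64.37715259 101.        ] pillar [559.83947534 108.45605584  94.        ] 79.48727831227562 33.828111729256285
wings mid [494.27269148  63.67534758  72.        ] 90.8946530076172 -15.153211487491271 q 0.8580652738991994
```

>>> arm_command --pt "-1 0.0325 -0.0353 0 0" --pt "-1 0.0325 -0.0353 0 0" --pt "-1 0.0325 -0.0353 0 0" --pt "-1 0.0325 -0.0353 0 0" --pt "-1 0.0325 -0.0353 0 0" --pt "-1 0.0325 -0.0353 0 0" --pt "-1 0.0325 -0.0353 0 0" --pt "-1 0.0325 -0.0353 0 0" --pt "-1 0.0325 -0.0353 0 0" --pt "-1 0.0325 -0.0353 0 0" --pt "-1 0.0325 -0.0353 0 0" --pt "-1 0.0325 -0.0353 0 0" --pt "-1 0.0325 -0.0353 0 0" --pt "-1 0.0325 -0.0353 0 0" --pt "-1 0 0 0 -0.178" --pt "-1 0 0 0 -0.178" --pt "-1 0 0 0 -0.178" --pt "-1 0 0 0 -0.178" --pt "-1 0 0 0 -0.178" --pt "-1 0 0 0 -0.178" --newtons 10

```text
clock: 2.6
eef_pos: [455.1, 53.4, 205.2]
eef_rot: [-3.141, 0.0, 1.313]
wrist_force: [-0.4, 0.5, 0.0]
finger_gap: 0.1
finger_force: 0.0
```

```bash
cat > st.py <<'E'
from h import *
from cell import manip
AX=np.array([494.,64.])
def state():
    s=manip.read_state(); p=s["eef_pos"]; y=s["eef_rot"][2]
    d=AX-p[:2]; x=np.array([np.cos(y),np.sin(y)]); yy=np.array([np.sin(y),-np.cos(y)])
    print("t",s["clock"],"tcp",p.round(1),"yaw deg",np.degrees(y).round(1),"rp",s["eef_rot"][:2].round(3),"gap",round(s["finger_gap"],1),"F",s["wrist_force"].round(1),"j6",s["joints"][5].round(2))
    print("axis in tool xy",(d@x).round(1),(d@yy).round(1))
    return s
E
python3 - <<'E'
from st import *
from cell import eyes
state(); c=eyes.camera("wrist"); cv2.imwrite("pics/w1.png",c["img"]); np.savez("w1.npz",**c); print(c["eye"],c["orientation"])
E
```

```text
t 2.6 tcp [455.1  53.4 205.2] yaw deg 75.2 rp [-3.141  0.   ] gap 0.1 F [-0.4  0.5  0. ] j6 0.29
axis in tool xy 20.2 34.9
[475.67490198 132.83426792 383.98134364] [ 2.85527221e+00  7.19982574e-04 -2.58675990e-01]
```

View pics/w1.png

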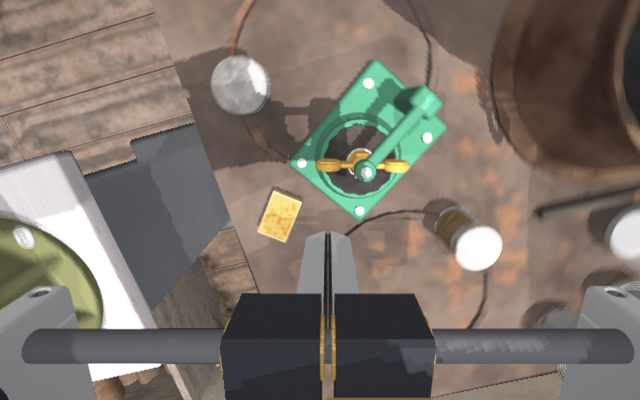

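The wrist view shows the shut fingertips at (327,232), with the stud top at (366,172) and the wing tips at (316,166) and (409,167). The finger will come down beside the left wing, which is wing b. I'll check the axis from this view.

Run:
```python
from h import *
c=dict(np.load("w1.npz"))
print(world(c,[(366,172)],z=101)); W=world(c,[(316,166),(409,167)],z=74); d=W[1]-W[0]
print(W.mean(0),np.linalg.norm(d),np.degrees(np.arctan2(d[1],d[0])))
z=c["z_map"][160:172,312:340]; print(z[6]); print(world(c,[(328,166)],depth=[c["z_map"][166,328]]))
```

```text
[[492.87959943  66.36631548 101.        ]]
[492.49851345  66.10489213  74.        ] 88.99178974520889 -15.437648749150624
[374.02438   0.      375.46286 375.28867 318.3843  317.46292 315.76862
 315.12033 312.91055 313.4505  313.929   311.45883 310.78723 313.2119
 311.9261  311.06604 311.01715 310.50024 311.295   310.31787 310.93802
 312.4402  311.5131  313.81183 313.36942 313.24194 314.1153  315.58975]
[[460.85511577  75.6064196   77.16888229]]
```

>>> arm_command --pt "-1 0 0 0.04 0" --pt "-1 0 0 0.04 0" --pt "-1 0 0 0.04 0" --pt "-1 0 0 0.02 0" --pt "-1 0 0 0.013 0" --pt "-1 0 0 0 0" --pt "-1 0.004 0 0 0" --pt "-1 0.004 0 0 0" --pt "-1 0.0053 -0.0016 0 0.15" --pt "-1 0.0053 -0.0016 0 0.15" --pt "-1 0.0053 -0.0016 0 0.15" --pt "-1 0 0 0 0"

```text
clock: 4.15
eef_pos: [459.6, 77.9, 52.8]
eef_rot: [3.141, -0.001, 0.858]
wrist_force: [-0.5, -0.3, 0.2]
finger_gap: 0.8
finger_force: 0.0
```

```bash
sed -i 's/494.,64./493.5,65./' st.py
python3 - <<'E'
from st import *
from cell import eyes
state(); c=eyes.camera("wrist"); cv2.imwrite("pics/w2.png",c["img"]); np.savez("w2.npz",**c)
E
```

```text
t 4.15 tcp [459.6  77.9  52.8] yaw deg 49.2 rp [ 3.141e+00 -1.000e-03] gap 0.8 F [-0.5 -0.3  0.2] j6 0.8
axis in tool xy 12.4 34.1
```

View pics/w2.png

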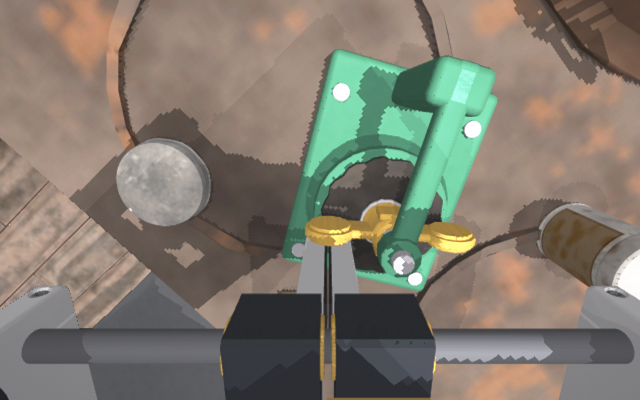

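The wrist view confirms that the wing, from (310,230) to (475,235), now lies square against the fingertip and has been pushed about 26°. I'll continue the stroke, then back off, lift and cross to the other side.

>>> arm_command --pt "-1 0.0053 -0.0015 0 0.15" --pt "-1 0.0053 -0.0015 0 0.15" --pt "-1 0.0053 -0.0015 0 0.15" --pt "-1 0.0053 -0.0015 0 0.15" --pt "-1 0.0053 -0.0015 0 0.15" --pt "-1 0.0053 -0.0015 0 0.15" --pt "-1 0.0053 -0.0015 0 0.15" --pt "-1 0.0053 -0.0015 0 0.15" --pt "-1 0 0 0 0" --pt "-1 -0.005 0 0 0" --pt "-1 -0.005 0 0 0" --pt "-1 0 0 -0.035 0" --pt "-1 0 0 -0.035 0" --pt "-1 0 0 0 0" --newtons 30

```text
clock: 5.95
eef_pos: [484.9, 104.8, 124.8]
eef_rot: [-3.139, -0.004, -0.341]
wrist_force: [-0.1, 0.1, -0.6]
finger_gap: 0.5
finger_force: 0.0
```

```bash
python3 -c "
from st import *
state()"
```

```text
t 5.95 tcp [484.9 104.8 124.8] yaw deg -19.6 rp [-3.139 -0.004] gap 0.5 F [-0.1  0.1 -0.6] j6 2.05
axis in tool xy 21.4 34.7
```

>>> arm_command --pt "-1 0.0143 0.0231 0 0" --pt "-1 0.0143 0.0231 0 0" --pt "-1 0.0143 0.0231 0 0" --pt "-1 0 0 0 -0.1848" --pt "-1 0 0 0 -0.1848" --pt "-1 0 0 0 -0.1848" --pt "-1 0 0 0 -0.1848" --pt "-1 0 0 0 -0.1848" --pt "-1 0 0 0 -0.1848" --pt "-1 0 0 0 -0.1848" --pt "-1 0 0 0 -0.1848" --pt "-1 0 0 0 -0.1848" --pt "-1 0 0 0 -0.1848" --pt "-1 0 0 0 -0.1848" --pt "-1 0 0 0 -0.1848" --pt "-1 0 0 0 -0.1848" --pt "-1 0 0 0 -0.1848" --pt "-1 0 0 0 -0.1848" --pt "-1 0 0 0 -0.1848" --pt "-1 0 0 0 -0.1848"

```text
clock: 8.45
eef_pos: [500.4, 25.0, 121.3]
eef_rot: [-3.141, -0.001, 2.806]
wrist_force: [-0.9, -0.1, -1.1]
finger_gap: 0.7
finger_force: 0.0
```

Run:
```python
from st import *
from cell import eyes
state(); c=eyes.camera("wrist"); cv2.imwrite("pics/w3.png",c["img"]); np.savez("w3.npz",**c)
```

```text
t 8.45 tcp [500.4  25.  121.3] yaw deg 160.8 rp [-3.141e+00 -1.000e-03] gap 0.7 F [-0.9 -0.1 -1.1] j6 -1.26
axis in tool xy 19.7 35.5
```

View pics/w3.png

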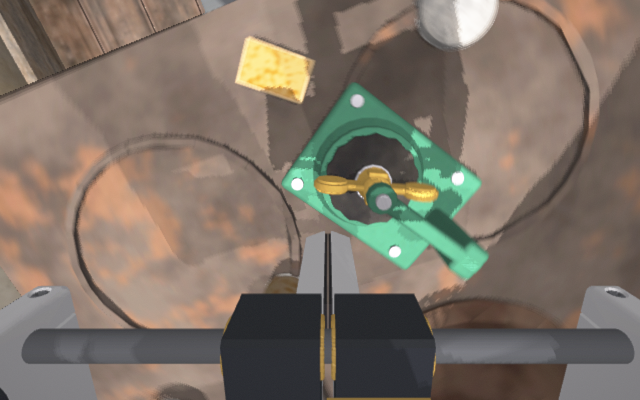

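The left wing, from (316,184) to (437,193), lies ahead of the finger at (327,240) with clear space between. I'll descend and push.

>>> arm_command --pt "-1 0 0 0.03 0" --pt "-1 0 0 0.03 0" --pt "-1 0 0 0.009 0" --pt "-1 0 0 0 0" --pt "-1 0.0035 0 0 0" --pt "-1 0.0035 0 0 0" --pt "-1 0.0065 -0.0017 0 0.18" --pt "-1 0.0065 -0.0017 0 0.18" --pt "-1 0.0065 -0.0017 0 0.18" --pt "-1 0.0065 -0.0017 0 0.18" --pt "-1 0.0065 -0.0017 0 0.18" --pt "-1 0.0065 -0.0017 0 0.18" --pt "-1 0.0065 -0.0017 0 0.18" --pt "-1 0.0065 -0.0017 0 0.18" --pt "-1 0 0 0 0"

```text
clock: 10.38
eef_pos: [457.2, 59.8, 53.8]
eef_rot: [3.141, -0.0, 1.36]
wrist_force: [-0.1, -1.0, -0.3]
finger_gap: 0.4
finger_force: 0.1
```

```bash
python3 -c "
from st import *
state()"
```

```text
t 10.375 tcp [457.2  59.8  53.8] yaw deg 77.9 rp [ 3.141 -0.   ] gap 0.4 F [-0.1 -1.  -0.3] j6 0.26
axis in tool xy 12.7 34.4
```

>>> arm_command --pt "-1 0.0065 -0.0017 0.0005 0.18" --pt "-1 0.0065 -0.0017 0.0005 0.18" --pt "-1 0.0065 -0.0017 0 0.18" --pt "-1 0.0065 -0.0017 0 0.18" --pt "-1 0.0065 -0.0017 0 0.18" --pt "-1 0.0065 -0.0017 0 0.18" --pt "-1 0.0065 -0.0017 0 0.18" --pt "-1 0.0065 -0.0017 0 0.18" --pt "-1 0.0065 -0.0017 0 0.18" --pt "-1 0 0 0 0" --pt "-1 -0.005 0 0 0" --pt "-1 -0.005 0 0 0" --pt "-1 0 0 -0.035 0" --pt "-1 0 0 -0.035 0" --pt "-1 0 0 0 0"

```text
clock: 12.25
eef_pos: [482.5, 104.7, 124.8]
eef_rot: [-3.14, -0.004, -0.259]
wrist_force: [-1.2, 0.1, -0.2]
finger_gap: 0.7
finger_force: 0.0
```

```bash
python3 -c "
from st import *
state()"
```

```text
t 12.25 tcp [482.5 104.7 124.8] yaw deg -14.9 rp [-3.14  -0.004] gap 0.7 F [-1.2  0.1 -0.2] j6 1.97
axis in tool xy 20.8 35.6
```

>>> arm_command --pt "-1 0.0139 0.0235 0 0" --pt "-1 0.0139 0.0235 0 0" --pt "-1 0.0139 0.0235 0 0" --pt "-1 0 0 0 -0.1848" --pt "-1 0 0 0 -0.1848" --pt "-1 0 0 0 -0.1848" --pt "-1 0 0 0 -0.1848" --pt "-1 0 0 0 -0.1848" --pt "-1 0 0 0 -0.1848" --pt "-1 0 0 0 -0.1848" --pt "-1 0 0 0 -0.1848" --pt "-1 0 0 0 -0.1848" --pt "-1 0 0 0 -0.1848" --pt "-1 0 0 0 -0.1848" --pt "-1 0 0 0 -0.1848" --pt "-1 0 0 0 -0.1848" --pt "-1 0 0 0 -0.1848" --pt "-1 0 0 0 -0.1848" --pt "-1 0 0 0 -0.1848" --pt "-1 0 0 0 -0.1848"

```text
clock: 14.75
eef_pos: [503.0, 25.6, 121.4]
eef_rot: [-3.141, -0.001, 2.888]
wrist_force: [-0.2, 0.5, 0.3]
finger_gap: 0.6
finger_force: 0.0
```

Run:
```python
from st import *
from cell import eyes
state(); c=eyes.camera("wrist"); cv2.imwrite("pics/w4.png",c["img"]); np.savez("w4.npz",**c)
```

```text
t 14.75 tcp [503.   25.6 121.4] yaw deg 165.5 rp [-3.141e+00 -1.000e-03] gap 0.6 F [-0.2  0.5  0.3] j6 -1.34
axis in tool xy 19.1 35.7
```

View pics/w4.png

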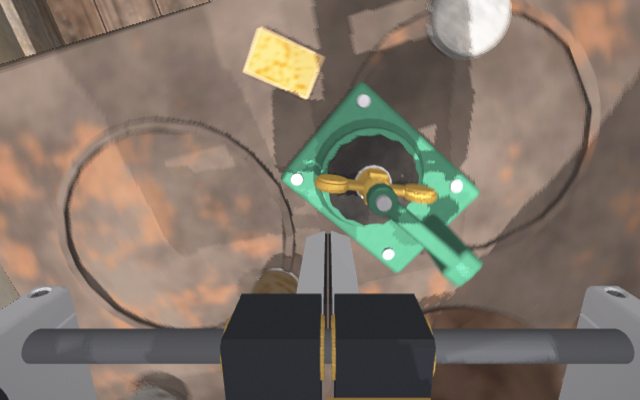

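As after the first stroke, the wing spans (316,183) to (437,194), with the finger clear behind it. Now the last stroke.

>>> arm_command --pt "-1 0 0 0.03 0" --pt "-1 0 0 0.03 0" --pt "-1 0 0 0.009 0" --pt "-1 0 0 0 0" --pt "-1 0.003 0 0 0" --pt "-1 0.0035 0 0 0" --pt "-1 0.0065 -0.0017 0 0.18" --pt "-1 0.0065 -0.0017 0 0.18" --pt "-1 0.0065 -0.0017 0 0.18" --pt "-1 0.0065 -0.0017 0 0.18" --pt "-1 0.0065 -0.0017 0 0.18" --pt "-1 0.0065 -0.0017 0 0.18" --pt "-1 0.0065 -0.0017 0 0.18" --pt "-1 0.0065 -0.0017 0 0.18" --pt "-1 0 0 0 0"

```text
clock: 16.68
eef_pos: [457.6, 56.7, 53.8]
eef_rot: [3.141, -0.0, 1.442]
wrist_force: [-0.8, 0.2, -0.4]
finger_gap: 0.7
finger_force: 0.0
```

```bash
python3 -c "
from st import *
state()"
```

```text
t 16.675 tcp [457.6  56.7  53.8] yaw deg 82.6 rp [ 3.141 -0.   ] gap 0.7 F [-0.8  0.2 -0.4] j6 0.17
axis in tool xy 12.9 34.5
```

>>> arm_command --pt "-1 0.0018 -0.0006 0 0.05" --pt "-1 0.0018 -0.0006 0 0.05" --pt "-1 0.0018 -0.0006 0 0.05" --pt "-1 0 0 0 0"

```text
clock: 17.18
eef_pos: [457.0, 62.0, 53.7]
eef_rot: [3.141, -0.0, 1.294]
wrist_force: [-1.8, -0.8, 1.2]
finger_gap: 0.4
finger_force: 0.5
```

>>> arm_command --pt "-1 0.0018 -0.0006 0 0.05" --pt "-1 0 0 0 0"

```text
clock: 17.42
eef_pos: [456.8, 63.5, 53.6]
eef_rot: [3.141, 0.001, 1.244]
wrist_force: [-1.8, -5.2, 0.7]
finger_gap: 0.1
finger_force: 2.8
```

>>> arm_command --pt "-1 0.001 0 0 0.02" --pt "-1 0 0 0 0"

```text
clock: 17.68
eef_pos: [456.7, 63.9, 53.5]
eef_rot: [-3.141, 0.002, 1.224]
wrist_force: [-5.3, -9.3, 3.1]
finger_gap: 0.1
finger_force: 5.3
```

>>> arm_command --pt "-1 0.001 0 0 0" --pt "-1 0 0 0 0"

```text
clock: 17.92
eef_pos: [456.8, 64.3, 53.5]
eef_rot: [-3.141, 0.003, 1.225]
wrist_force: [-6.5, -14.8, 5.5]
finger_gap: 0.4
finger_force: 8.1
```

```bash
python3 -c "
from st import *
state()"
```

```text
t 17.925 tcp [456.8  64.3  53.5] yaw deg 70.2 rp [-3.141e+00  3.000e-03] gap 0.4 F [ -6.5 -14.8   5.5] j6 0.41
axis in tool xy 13.1 34.3
```

The force climbs steeply against a hard stop at the expected angle, so the nut is home. I'll back off, lift clear and check.

>>> arm_command --pt "-1 -0.004 0 0 0" --pt "-1 -0.005 0 0 0" --pt "-1 -0.004 0 0 0" --pt "-1 0 0 -0.03 0" --pt "-1 0 0 -0.04 0" --pt "-1 0 0 -0.04 0" --pt "-1 0 0 -0.04 0" --pt "-1 0 0 0 0"

```text
clock: 18.92
eef_pos: [454.1, 53.7, 206.0]
eef_rot: [3.137, -0.002, 1.221]
wrist_force: [-0.4, -0.3, -0.6]
finger_gap: 0.7
finger_force: 0.0
```

Run:
```python
from st import *
from cell import eyes
state(); c=eyes.camera("wrist"); cv2.imwrite("pics/w5.png",c["img"]); np.savez("w5.npz",**c)
```

```text
t 18.925 tcp [454.1  53.7 206. ] yaw deg 70.0 rp [ 3.137e+00 -2.000e-03] gap 0.7 F [-0.4 -0.3 -0.6] j6 0.39
axis in tool xy 24.1 33.1
```

View pics/w5.png

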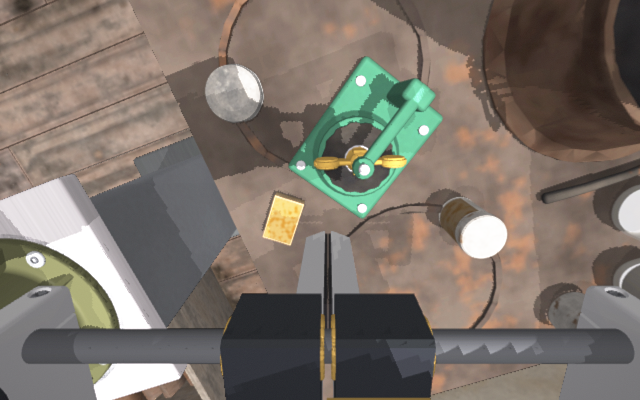

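The tips are now at (315,163) and (407,161), and the tin, matchbox and jar lid are undisturbed. I'll check the angle before handing in.

Run:
```python
from h import *
c=dict(np.load("w5.npz"))
W=world(c,[(315,163),(407,161)],z=70); d=W[1]-W[0]; a=np.degrees(np.arctan2(d[1],d[0]))
q=np.radians(34-a)+2*np.pi; print(W.mean(0),np.linalg.norm(d),a,q)
if abs(q-7.2)<0.15:
    from cell import ticket; print(ticket.sign_off())
```

```text
[493.48714077  66.48149806  70.        ] 89.1035983863358 -18.87055091659118 7.205950498017408
the job is handed in; nothing more can be done
None
```

The wing nut is tightened home: it measured about 7.2 rad and came up against the hard stop. The hand is clear, the tin, matchbox and jar lid look undisturbed in the last picture, and the job is handed in.

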